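Place the idler and hold back the belt tensioner

ROBOT

A 6-joint arm with a two-finger parallel gripper is mounted at the origin on the work surface. World frame = base frame: x ahead of the robot, y to its left, z up, the work surface at z = 0. Lengths are in m, angles in rad, forces in N, time in s.
With the tool pointing down it reaches from about 0.425 to 1.125 m from the base axis. Payload 14.9 kg.
Tool frame: the origin (TCP) lies midway between the tips of the shut fingers; the grasp point (between the pads) lies 19 mm behind it; z points along the fingers, y is the direction in which the jaws open and shut (so a half turn about z gives the same grasp; the last joint's range is limited). The gripper opens to 91 mm and grips with 3 to 60 N. Pads are 32 mm wide; open, the fingers measure 118 mm over their backs; the gripper's body (76 mm by 178 mm) begins 60 mm behind the grasp point.
Start: joints at [-1.3, 0.379, 1.734, -0, 1.028, -0.033], TCP at [0.209, -0.668, 0.214] pointing down, gripper open.
Joint ranges: [-2.77, 2.77], [-0.74, 2.19], [0, 2.66], [-1.06, 4.2], [0.31, 2.87], [-3.08, 3.08]. Speed limits (rad/s): [1.89, 1.89, 2.39, 3.14, 3.14, 3.14].

INTERFACE

Orientations are given as a 3x3 rotation matrix whose columns are the frame's x, y, z axes.
In Python, from rig import bot gives the robot as it stands. Calls block until the motion is done:
- bot.move_to(position, orientation): joint-space move of the TCP to a pose.
- bot.movel(position, attitude=None, velocity=0.15, stop_force=None): straight line of the TCP; attitude=None keeps the orientation; velocity is the mean speed in m/s. With stop_force (N) it stops when the force on the tool has changed by that much, and returns True; else False.
- bot.set_joints(angles): joint-space move.
- bot.grip(opening): finger opening in m; the grip force is fixed at half the most; returns when the fingers have stopped.
- bot.dwell(seconds).
- bot.ik(position, orientation): joint angles nearest the present ones, or None.
- bot.camera(name): name is "side" or "top" or "wrist"; returns a dict with "img" (420x560x3 uint8, red, green, blue), "vertical_fov" (degrees; the focal length in pixels is half the picture's height over the tangent of half this angle, whatever the lens; pixels are square), "cx", "cy" (the principal point, pixels), "extrinsics" (4x4, takes a point from world to camera coordinates); the wrist camera has in their place "tool_from_camera" (4x4, takes a point from camera to tool coordinates, whose origin is the TCP and whose axes are the flange's). Camera axes: x right, y up, looking along -z (the intrinsics and any distortion apply to the point x, -y, -z); pixel columns grow to the right and rows downward; lengths in m; the calibration is good to about 2 mm. The wrist camera is an equidistant fisheye: a pixel r from the principal point sees the ray r / f radians off the axis. A picture is of the moment at which its call begins: read the wrist's pose just before it. There is no depth.
A pose or a line that the arm cannot do raises bot.IKError and nothing moves.
- bot.job_done(): hands the job in, once; it reports no verdict.
Readings, each from a call of its own:
- bot.read_clock(): time.
- bot.read_joint_positions(): joint angles.
- bot.read_qd(): joint speeds.
- bot.read_joint_efforts(): joint torques, N m.
- bot.read_eef_pos(): TCP position.
- bot.read_eef_rot(): TCP orientation.
- bot.read_ft_force(): force on the tool from outside, world axes, zero at the start.
- bot.read_moment(): the same for the moment, N m.
- bot.read_finger_gap(): finger opening in m.
Only numpy, scipy, OpenCV 4.12 (cv2) and the standard library are available. Lean on these libraries where they do the work, as an engineer would, in place of code of your own. Each camera call takes 0.05 s, during which the arm holds its last target.

TASK

Get the belt drive ready for its belt: first slide the blue idler block along the table, without lifting or tipping it, until it stands wholly on the green disc. Then push the yellow paddle of the sprung tensioner arm back past the ratchet click and on to, or nearly to, the red stop, and finish while still holding it there against its spring with the gripper's fingers, so that a mate can slip the belt on. Leave the idler block on the disc and everything else on the bench where it is.

Things in the scene. Friction and masses are not known exactly. Their poses are not given: they have to be found in the camera images.
- idler_centre (a point): Idler block, loose: blue block 70 x 70 mm, 40 mm tall, standing on the table, topped by an aluminium pulley (52 mm across) and a stud, 68 mm tall in all, about 0.6 kg. The point is the centre of the blue block, 20 mm above the table; x and y axes square to its sides, z up.
- spot_centre (a point): Centre of the painted green disc on the table, 140 mm across, with a thin white ring; flush with the table, one can slide over it.
- tensioner (a joint): Tensioner arm, a dark steel bar turning about an upright post. 0 rad: at rest on its steel stop; grows as it is pushed back (clockwise from above). Clicks at about 0.34; let go beyond that, it springs back to about 0.30. Red stop post met at 0.60. Push at the paddle against the spring: about 4 N at rest, growing to 9 N at 0.6, with a brief dip just before the click.
- paddle (a point): Centre of the pushing face of the yellow upright paddle on the arm's outer end, 75 mm above the table, 132 mm out from the pivot axis. The paddle is 10 mm thick, 55 mm long (along the arm), its top 105 mm and underside 27 mm above the table. x axis: the way to push (square to the face, into it); y: outward along the arm; z up; they turn with the arm.
- fixture: Grey base plate, 180 x 200 mm, 12 mm thick, fixed to the table. The origin is on the arm's pivot axis at table height, z up; the pivot post is 97 mm tall. x axis: the mean direction in which the paddle is pushed; the paddle lies to the +y side. A black pulley (44 mm across, its top at 64 mm) sits on the arm between post and paddle.
- pawl (a joint): Small orange sprung ratchet pawl on the base plate, on the far side of the pivot from the paddle. 0 rad: dropped home; rises to about 0.13 while the arm's tooth passes under it at the click, then drops back to 0.
- spray_can: Bystander, loose: red-banded spray can, 60 mm across, 170 mm tall.
- grease_jar: Bystander, loose: jar with a yellow lid, 68 mm across, 75 mm tall.
- mug: Bystander, loose: white mug, 80 mm across, 90 mm tall.
- wrench: Bystander, loose: steel spanner lying flat, 170 mm long; origin on its underside.
- screwdriver: Bystander, loose: screwdriver with a red handle lying flat.
- spare_pulley: Bystander, loose: spare aluminium pulley lying flat, 56 mm across, 25 mm tall.
- socket: Bystander, loose: steel socket standing, 28 mm across, 38 mm tall.
There are look-alikes about, which are no part of the job. Of the things like the part that bears idler_centre, leave any that is orange or pink; of the rest the smaller one is meant.

How it is judged:
On the way, in this order (a step that is already met when the one before it is completed fails the run):
1. the idler block stands at rest on the green disc (horizontal distance between idler_centre and spot_centre below 0.02 m and linear speed of idler below 0.01 m/s), for 0.2 s.
2. the tensioner arm is past its click and the pawl has dropped (value of joint tensioner above 0.36 rad and value of joint pawl below 0.05 rad), for 0.1 s.
At the end, for the whole second after the job is handed in: The tensioner arm is held still beyond 0.46 rad (click at about 0.34, stop at 0.60) with the pawl dropped home, the gripper's fingers pressing on it with more than 3 N, and the idler block stands upright at rest on the disc, its centre within 20 mm of the disc's centre (all of step 1 and value of joint tensioner above 0.46 rad and value of joint pawl below 0.05 rad and velocity of joint tensioner between -0.05 and 0.05 rad/s and contact force between the fingers and tensioner above 3 N and angle between idler_centre's own z axis and vertical below 0.1 rad and height (world z) of idler_centre below 0.026 m); the arm keeps its last pose, push and grip.
It fails at once if the idler block is lifted or tipped (height (world z) of idler_centre above 0.032 m or angle between idler_centre's own z axis and vertical above 0.25 rad).
It fails at once if a bystander is shifted by more than 30 mm (distance of any of spray_can, grease_jar, mug, wrench, screwdriver, spare_pulley, socket from where it was at the start of the episode above 0.03 m).
It also fails if it takes over 58 s, if anything falls off the work surface, if the arm or the gripper's body presses on something with over 40 N, if the wrist force passes 120 N, or if a joint passes its speed limit or range.

## Working session

There is one attempt and no reset: what is moved stays moved. The work goes in short steps, each a Python script; the robot and the scene stay as the last script left them, time stands still between calls to the robot, and variables do not carry over. Pictures are saved under pics/ and viewed, and the job is handed in when it is done.

```bash
ls; mkdir -p pics
python3 - <<'E'
from rig import bot
import cv2
for n in ("side","top","wrist"):
    c=bot.camera(n); cv2.imwrite(f"pics/{n}0.png",c["img"][:,:,::-1])
    print(n,{k:(v.round(4).tolist() if hasattr(v,'round') and hasattr(v,'tolist') else v) for k,v in c.items() if k!="img"})
print(bot.read_clock(),bot.read_eef_rot())
E
```

```text
pics
side {'vertical_fov': 47.39840852476748, 'cx': 268.3636600650412, 'cy': 203.56205584249452, 'extrinsics': [[-0.9042, -0.4264, -0.0249, 0.4071], [0.2074, -0.4894, 0.847, -0.2035], [-0.3733, 0.7607, 0.5309, -1.0706], [0.0, 0.0, 0.0, 1.0]]}
top {'vertical_fov': 47.739641379468495, 'cx': 281.2027356680744, 'cy': 213.3545195377243, 'extrinsics': [[0.0064, -1.0, -0.0042, -0.0728], [0.993, 0.0059, 0.1179, -0.5077], [-0.1178, -0.005, 0.993, -1.2493], [0.0, 0.0, 0.0, 1.0]]}
wrist {'vertical_fov': 65.70646984690485, 'cx': 281.4609193182605, 'cy': 207.687328973607, 'tool_from_camera': [[-0.0017, 0.9683, 0.2499, 0.0721], [1.0, 0.0016, 0.0007, 0.0002], [0.0003, 0.2499, -0.9683, -0.1706], [0.0, 0.0, 0.0, 1.0]]}
0.15 [[ 9.54199148e-01  2.99172061e-01 -2.54095284e-04]
 [ 2.99172169e-01 -9.54198783e-01  8.34514344e-04]
 [ 7.20596608e-06 -8.72311113e-04 -9.99999620e-01]]
```

View pics/top0.png

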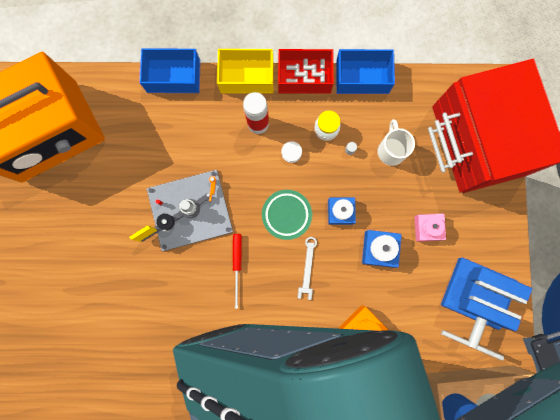

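View pics/side0.png

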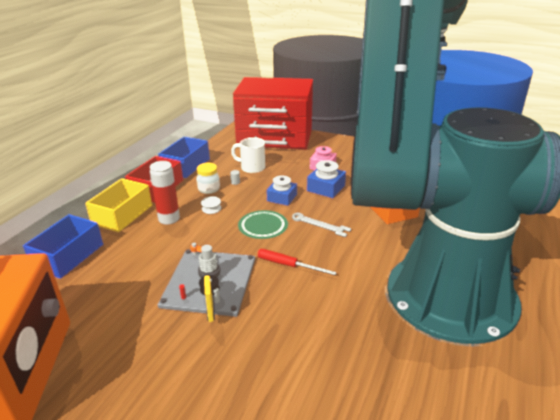

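View pics/wrist0.png

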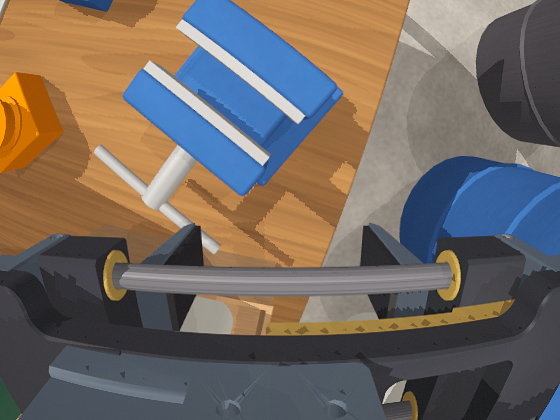

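The top view shows two blue blocks, at (342,210) and (383,248), a pink one at (431,227) and an orange one at (365,318). The pink and orange ones are excluded, so the smaller blue one at (342,210) should be the target. The disc is at (287,215), the fixture post at (187,206) and the paddle at (143,233). Next I'll measure these and check the block in an enlarged crop.

```bash
cat > h.py <<'E'
import numpy as np, cv2
from rig import bot
def ray(c,u,v):
    H=c["img"].shape[0]; f=H/2/np.tan(np.radians(c["vertical_fov"])/2)
    d=np.array([(u-c["cx"])/f,-(v-c["cy"])/f,-1.]); E=np.array(c["extrinsics"]);R=E[:3,:3]
    return -R.T@E[:3,3], R.T@d
def onplane(c,u,v,z):
    o,d=ray(c,u,v); return o+d*(z-o[2])/d[2]
def proj(c,p):
    H=c["img"].shape[0]; f=H/2/np.tan(np.radians(c["vertical_fov"])/2)
    E=np.array(c["extrinsics"]);q=E[:3,:3]@np.array(p)+E[:3,3]
    return c["cx"]+f*q[0]/-q[2], c["cy"]-f*q[1]/-q[2]
def hsv(c): return cv2.cvtColor(c["img"],cv2.COLOR_RGB2HSV)
def blobs(m,amin=30):
    n,l,s,ce=cv2.connectedComponentsWithStats(m.astype(np.uint8))
    return [(s[i].tolist(),ce[i].round(1).tolist(),l==i) for i in range(1,n) if s[i][4]>=amin]
E
python3 - <<'E'
from h import *
for n in("top","side"):
    c=bot.camera(n);h=hsv(c)
    np.save(n,c,allow_pickle=True)
    for nm,lo,hi in (("blue",(100,120,60),(125,255,255)),("green",(55,80,40),(85,255,200)),("yellow",(25,150,120),(34,255,255)),("red",(0,200,100),(4,255,255)),("pawl",(5,190,180),(16,255,255))):
        for s,ce,_ in blobs(cv2.inRange(h,lo,hi)>0,8):
            if s[4]<4000: print(n,nm,s,ce,onplane(c,*ce,0.0).round(3)[:2])
c=np.load("top.npy",allow_pickle=True).item()
cv2.imwrite("pics/crop1.png",cv2.resize(c["img"][170:280,120:270,::-1],None,fx=5,fy=5,interpolation=cv2.INTER_CUBIC))
cv2.imwrite("pics/crop2.png",cv2.resize(c["img"][180:280,310:460,::-1],None,fx=5,fy=5,interpolation=cv2.INTER_CUBIC))
c=np.load("side.npy",allow_pickle=True).item()
cv2.imwrite("pics/crop3.png",cv2.resize(c["img"][230:330,150:270,::-1],None,fx=5.5,fy=5.5,interpolation=cv2.INTER_CUBIC))
E
```

```text
top blue [140, 48, 60, 45, 2535] [169.6, 70.3] [0.922 0.253]
top blue [337, 49, 58, 45, 2505] [364.8, 71.2] [ 0.922 -0.306]
top blue [328, 198, 28, 26, 333] [339.9, 211.9] [ 0.517 -0.231]
top blue [362, 230, 39, 37, 616] [378.4, 249.0] [ 0.415 -0.336]
top blue [441, 258, 91, 73, 3317] [482.3, 293.8] [ 0.296 -0.614]
top blue [542, 274, 18, 61, 821] [551.7, 308.2] [ 0.259 -0.798]
top blue [548, 336, 12, 6, 31] [553.7, 338.9] [ 0.179 -0.799]
top blue [443, 394, 35, 26, 609] [456.4, 406.3] [ 0.004 -0.533]
top green [262, 190, 50, 49, 464] [286.7, 214.3] [ 0.509 -0.085]
top green [268, 196, 38, 37, 1114] [286.3, 214.1] [ 0.51  -0.084]
top yellow [217, 49, 56, 35, 984] [246.9, 72.6] [0.917 0.031]
top yellow [318, 111, 22, 21, 384] [328.6, 121.1] [ 0.775 -0.202]
top yellow [129, 226, 21, 13, 83] [139.1, 232.2] [0.457 0.321]
top red [278, 49, 56, 44, 1779] [304.4, 70.5] [ 0.924 -0.133]
top red [246, 115, 22, 15, 172] [257.8, 123.3] [ 0.767 -0.002]
top red [443, 126, 12, 33, 103] [448.5, 143.8] [ 0.711 -0.537]
top red [156, 200, 6, 4, 15] [158.7, 201.6] [0.542 0.27 ]
top red [233, 234, 9, 37,
[... 1297 characters left out ...]
40] [293.4, 99.6] [ 0.811 -1.03 ]
side red [283, 115, 5, 2, 8] [284.9, 115.6] [ 0.77 -0.84]
side red [290, 129, 9, 5, 21] [294.4, 131.0] [ 0.672 -0.707]
side red [157, 206, 7, 6, 13] [159.8, 209.1] [ 0.819 -0.035]
side red [274, 253, 22, 8, 35] [285.5, 256.2] [0.393 0.021]
side red [259, 254, 36, 12, 95] [276.8, 260.2] [0.406 0.044]
side red [181, 286, 2, 4, 8] [181.5, 287.5] [0.568 0.224]
side pawl [127, 178, 23, 9, 26] [139.2, 181.7] [ 0.98  -0.145]
side pawl [372, 207, 34, 17, 357] [390.0, 214.5] [ 0.198 -0.269]
side pawl [191, 246, 9, 5, 31] [195.8, 248.5] [0.618 0.084]
side pawl [0, 255, 46, 88, 2147] [15.5, 284.9] [0.937 0.375]
side pawl [0, 390, 15, 30, 240] [4.7, 409.2] [0.677 0.62 ]
```

View pics/crop1.png

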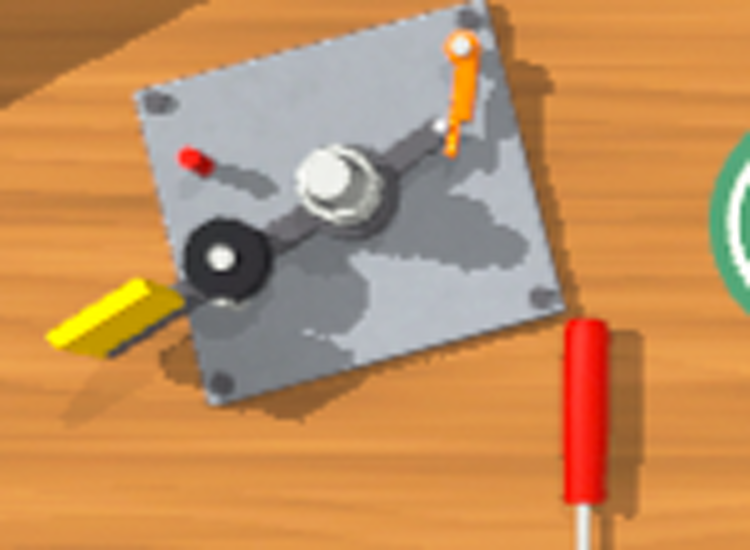

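View pics/crop2.png

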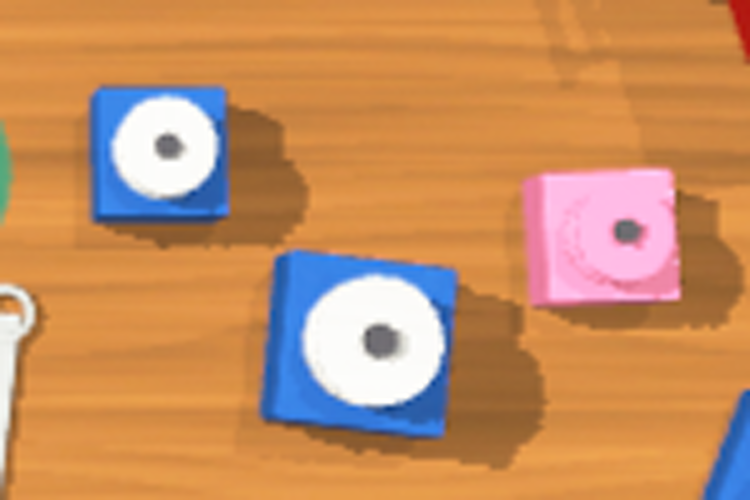

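View pics/crop3.png

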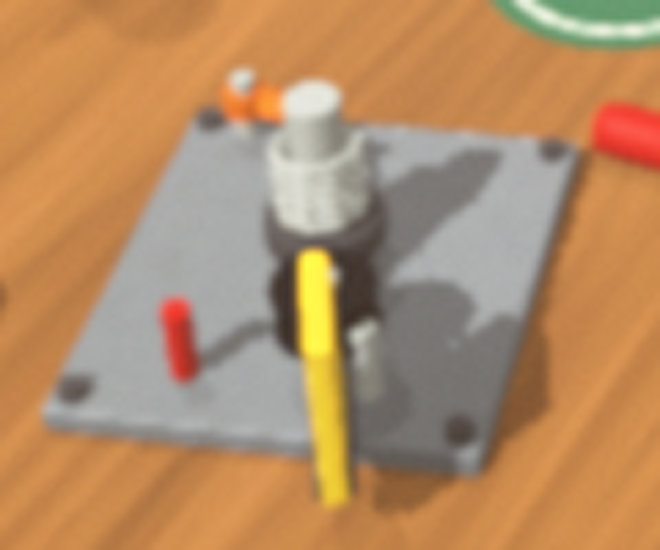

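crop2 confirms that the small blue block (~27 px, pixel (342,210)) is the idler. The larger blue block at (383,248) and the pink one at (431,227) stay put. crop1 shows the paddle's bright top at about (140,232), the pivot post at (185,205) and the red stop at (159,202). Now for precise positions.

Run:
```python
from h import *
t=np.load("top.npy",allow_pickle=True).item(); s=np.load("side.npy",allow_pickle=True).item()
h=hsv(t)
print("cam",ray(t,0,0)[0].round(3),ray(s,0,0)[0].round(3))
# blue block: fill blob
m=cv2.inRange(h,(100,120,60),(125,255,255)); m2=np.zeros_like(m); m2[190:226,322:360]=m[190:226,322:360]
cnt=cv2.findContours(m2,cv2.RETR_EXTERNAL,cv2.CHAIN_APPROX_NONE)[0]; cnt=max(cnt,key=len)
print("rect",cv2.minAreaRect(cnt))
v=h[...,2]
for y in (200,205,210,215,219,221): print(y,[tuple(h[y,x]) [2] for x in range(324,360)])
for u,w in ((330,198),(356,198),(356,223),(330,223)): print(onplane(t,u,w,.04).round(4))
print("stud",onplane(t,343.6,209,.068).round(4))
# stud dark pixel blob
g=cv2.cvtColor(t["img"],cv2.COLOR_RGB2GRAY); 
for n,c,(x0,x1,y0,y1) in (("top",t,(334,353,200,219)),):
    sub=(g[y0:y1,x0:x1]<140); 
    mm=(h[y0:y1,x0:x1,1]<90)&sub
    ys,xs=np.nonzero(mm); print("stud px",xs.mean()+x0,ys.mean()+y0,len(xs),onplane(c,xs.mean()+x0,ys.mean()+y0,.068).round(4))
    w=(h[y0-5:y1+5,x0-5:x1+5,1]<60)&(g[y0-5:y1+5,x0-5:x1+5]>150); ys,xs=np.nonzero(w); print("pulley",xs.min()+x0-5,xs.max()+x0-5,ys.min()+y0-5,ys.max()+y0-5)
# paddle
y=cv2.inRange(h,(24,150,60),(35,255,255)); 
for s_,ce,l in blobs(y>0,20):
  if s_[0]<180 and 200<s_[1]<260:
    print("pad",s_,ce)
    br=l&(v>225); ys,xs=np.nonzero(br); 
    r=cv2.minAreaRect(np.stack([xs,ys],1).astype(np.float32)); print(len(xs),r)
    for p in cv2.boxPoints(r): print(onplane(t,*p,.105).round(4))
    print("ctr",onplane(t,*r[0],.105).round(4), onplane(t,xs.mean(),ys.mean(),.105))
print("post",onplane(t,185.2,205.2,.097).round(4))
print("side post",onplane(s,150+314/5.5,230+98/5.5,.097).round(4))
print("red",onplane(t,158,201,.05).round(4))
for q in((137,95),(483,2),(565,308),(212,403)): print("plate",onplane(t,120+q[0]/5,170+q[1]/5,.012).round(4))
cv2.imwrite("pics/pad.png",cv2.resize(t["img"][190:250,120:200,::-1],None,fx=9,fy=9,interpolation=cv2.INTER_NEAREST))
```

```text
cam [ 0.357 -0.076  1.3  ] [0.011 0.888 0.751]
rect ((341.5, 210.5), (25.0, 27.0), 90.0)
200 [np.uint8(218), np.uint8(218), np.uint8(218), np.uint8(192), np.uint8(159), np.uint8(206), np.uint8(233), np.uint8(233), np.uint8(233), np.uint8(233), np.uint8(233), np.uint8(233), np.uint8(234), np.uint8(236), np.uint8(241), np.uint8(248), np.uint8(252), np.uint8(253), np.uint8(253), np.uint8(252), np.uint8(252), np.uint8(253), np.uint8(251), np.uint8(247), np.uint8(237), np.uint8(235), np.uint8(235), np.uint8(235), np.uint8(233), np.uint8(234), np.uint8(221), np.uint8(155), np.uint8(206), np.uint8(209), np.uint8(215), np.uint8(215)]
205 [np.uint8(201), np.uint8(189), np.uint8(189), np.uint8(166), np.uint8(155), np.uint8(201), np.uint8(233), np.uint8(233), np.uint8(233), np.uint8(237), np.uint8(248), np.uint8(253), np.uint8(252), np.uint8(252), np.uint8(252), np.uint8(253), np.uint8(252), np.uint8(253), np.uint8(252), np.uint8(251), np.uint8(251), np.uint8(252), np.uint8(253), np.uint8(253), np.uint8(253), np.uint8(252), np.uint8(252), np.uint8(247), np.uint8(219), np.uint8(171), np.uint8(15
[... 2297 characters left out ...]
2701  0.04  ]
[ 0.4822 -0.2693  0.04  ]
[ 0.4818 -0.2     0.04  ]
stud [ 0.5161 -0.233   0.068 ]
stud px 343.1333333333333 208.46666666666667 15 [ 0.5175 -0.2318  0.068 ]
pulley 333 352 199 219
pad [129, 226, 27, 15, 192] [142.6, 233.1]
86 ((138.92918395996094, 232.19740295410156), (4.061755657196045, 21.94658088684082), 58.392494201660156)
[0.4388 0.3151 0.105 ]
[0.4683 0.269  0.105 ]
[0.4595 0.2633 0.105 ]
[0.4301 0.3094 0.105 ]
ctr [0.4491 0.2892 0.105 ] [0.44908667 0.28873389 0.105     ]
post [0.5198 0.176  0.097 ]
side post [0.5177 0.1755 0.097 ]
red [0.537  0.2587 0.05  ]
plate [0.5756 0.2993 0.012 ]
plate [0.6288 0.1098 0.012 ]
plate [0.4595 0.0613 0.012 ]
plate [0.4067 0.2519 0.012 ]
```

View pics/pad.png

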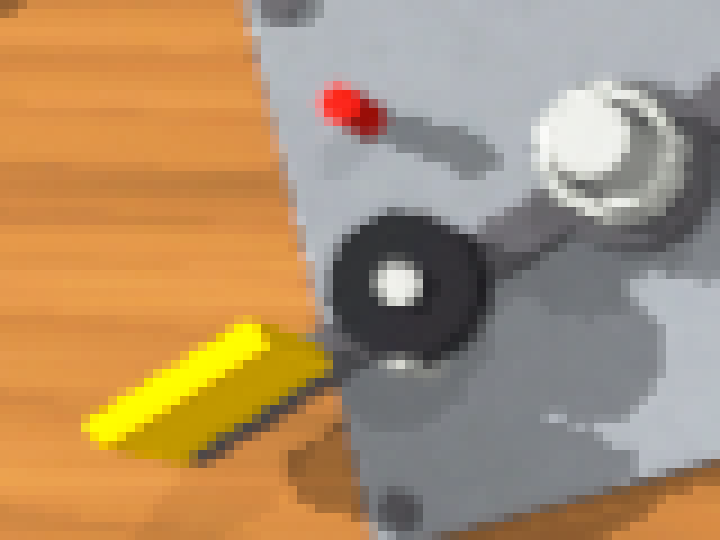

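The idler is at about (0.516,-0.234), square to the world axes, and the disc is at (0.5095,-0.0845). The pivot is at (0.519,0.176), with the paddle 133 mm out as stated. I'll straddle the block with the jaws along y, close gently and slide it.

Run:
```python
from h import *
R=np.array([[1,0,0],[0,-1,0],[0,0,-1.]]); R2=np.array([[-1,0,0],[0,1,0],[0,0,-1.]])
for r in(R,R2): print(bot.ik([.516,-.234,.2],r), bot.ik([.5095,-.0845,.012],r))
bot.move_to([.516,-.234,.2],R)
bot.movel([.516,-.234,.10],velocity=.15)
c=bot.camera("top"); cv2.imwrite("pics/top1.png",c["img"][:,:,::-1])
c=bot.camera("side"); cv2.imwrite("pics/side1.png",cv2.resize(c["img"][120:260,200:400,::-1],None,fx=4,fy=4))
c=bot.camera("wrist"); cv2.imwrite("pics/wrist1.png",c["img"][:,:,::-1])
print(bot.read_clock(),bot.read_eef_pos(),bot.read_ft_force())
```

```text
[-4.66886663e-01  1.88936227e-01  2.01423408e+00 -4.44089210e-16
  9.38422345e-01  1.10390966e+00] [-2.09483054e-01  4.39404355e-01  2.14982544e+00 -4.44089210e-16
  5.52362860e-01  1.36131327e+00]
[-4.66886663e-01  1.88936227e-01  2.01423408e+00 -4.44089210e-16
  9.38422345e-01 -2.03768299e+00] [-2.09483054e-01  4.39404355e-01  2.14982544e+00 -4.44089210e-16
  5.52362860e-01 -1.78027938e+00]
3.1417 [ 0.5166116  -0.23433316  0.10104668] [0.04611457 0.68201988 0.01765882]
```

View pics/wrist1.png

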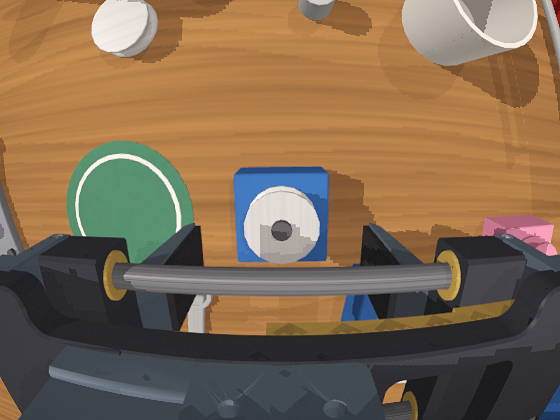

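View pics/side1.png

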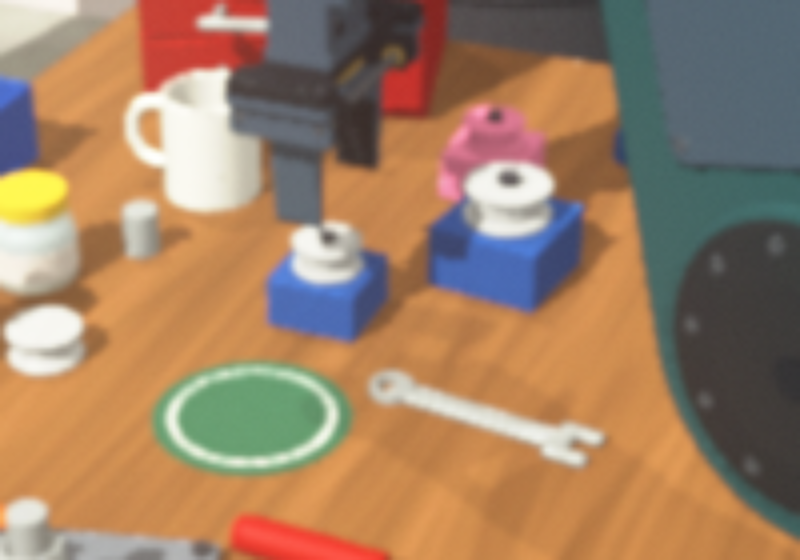

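The wrist view shows the block centred between the fingers (stud at (282,230), fingers at about 180 and 385), so I'll descend.

Run:
```python
from h import *
print(bot.movel([.516,-.234,.013],velocity=.1,stop_force=10), bot.read_eef_pos(),bot.read_ft_force())
bot.grip(0.069)
print("gap",bot.read_finger_gap(),bot.read_ft_force())
z=bot.read_eef_pos()[2]
print(bot.movel([.5095,-.0845,.013],velocity=.06), bot.read_eef_pos(),bot.read_ft_force(),bot.read_finger_gap(),bot.read_clock())
c=bot.camera("top"); cv2.imwrite("pics/top2.png",c["img"][:,:,::-1])
c=bot.camera("side"); cv2.imwrite("pics/side2.png",cv2.resize(c["img"][120:260,200:400,::-1],None,fx=4,fy=4))
```

```text
False [ 0.516382   -0.23416939  0.01350004] [-0.04790048 -0.48768047  0.16257106]
gap 0.07028886588773076 [-1.76574348 -0.82371197  6.0854412 ]
False [ 0.51014315 -0.08488618  0.01336957] [ 0.16330328 -5.98807253  4.51769098] 0.06965090615155511 7.275
```

View pics/side2.png

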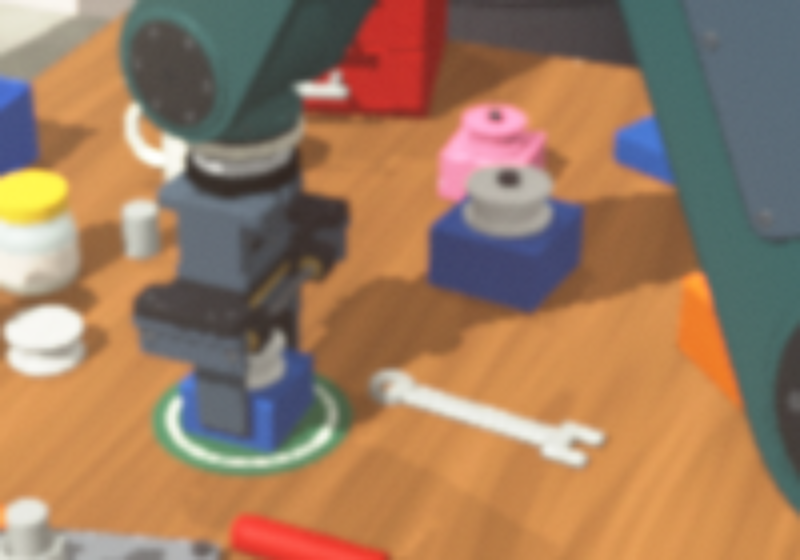

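The block is on the disc, square and upright. Release it, retreat, check, and move to a stand-off by the paddle.

```bash
cat >> h.py <<'E'
P=np.array([.519,.176]); A0=np.radians(122.0)
def pose(th,off,sgn,z=.045,r=.132):
    a=A0-th; u=np.array([np.cos(a),np.sin(a)]); p=np.array([u[1],-u[0]])
    xy=P+u*r-p*off
    x=np.array([*(sgn*p),0]); zz=np.array([0,0,-1.]); y=np.cross(zz,x)
    return np.array([*xy,z]), np.stack([x,y,zz],1), p
E
python3 - <<'E'
from h import *
bot.grip(0.091); bot.dwell(.3)
print(bot.read_finger_gap(),bot.read_ft_force())
bot.movel([.5095,-.0845,.2],velocity=.15)
for s in(1,-1):
    for th,off in((0,.05),(0,.021),(.3,.021),(.6,.019)):
        p,R,_=pose(th,off,s); q=bot.ik(p,R); print(s,th,p.round(3),None if q is None else q.round(2))
c=bot.camera("side"); cv2.imwrite("pics/side3.png",cv2.resize(c["img"][120:330,150:350,::-1],None,fx=2.8,fy=2.8))
c=bot.camera("top"); cv2.imwrite("pics/top3.png",c["img"][:,:,::-1])
w=bot.camera("wrist"); cv2.imwrite("pics/wrist3.png",w["img"][:,:,::-1])
print(bot.read_clock())
E
```

```text
0.09095762038217783 [-0.29798193  0.22045662  0.4969526 ]
1 0 [0.407 0.261 0.045] [ 0.52  0.33  2.22 -0.    0.59  1.54]
1 0 [0.431 0.277 0.045] [ 0.53  0.37  2.16 -0.    0.61  1.54]
1 0.3 [0.465 0.298 0.045] [ 0.53  0.42  2.08 -0.    0.64  1.84]
1 0.6 [0.505 0.309 0.045] [ 0.51  0.46  2.   -0.    0.68  2.12]
-1 0 [0.407 0.261 0.045] [ 0.52  0.33  2.22 -0.    0.59 -1.61]
-1 0 [0.431 0.277 0.045] [ 0.53  0.37  2.16 -0.    0.61 -1.6 ]
-1 0.3 [0.465 0.298 0.045] [ 0.53  0.42  2.08 -0.    0.64 -1.3 ]
-1 0.6 [0.505 0.309 0.045] [ 0.51  0.46  2.   -0.    0.68 -1.02]
9.75
```

View pics/side3.png

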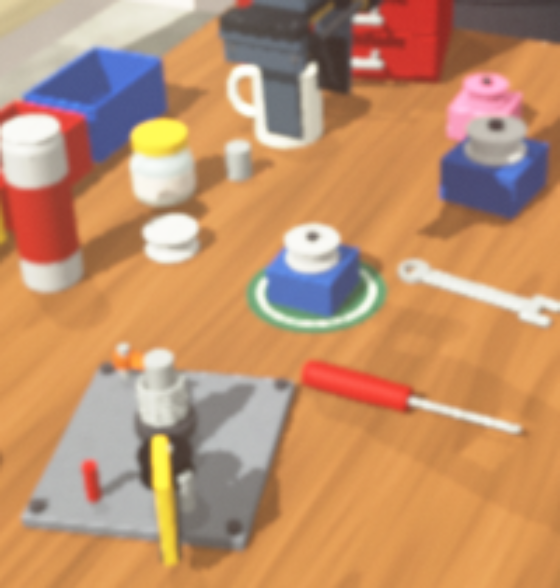

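View pics/wrist3.png

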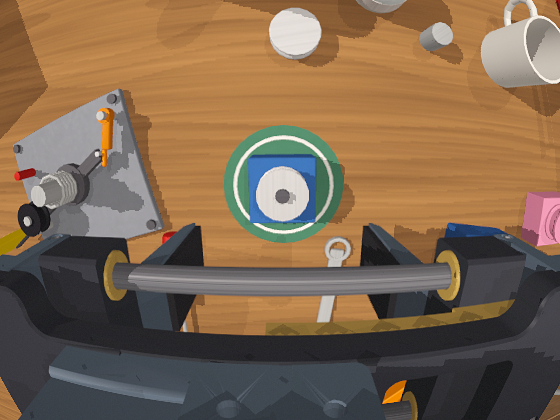

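The side and wrist views both show the block centred in the white ring on the disc. The paddle is still at rest. I'll shut the fingers and go to the stand-off behind the paddle.

Run:
```python
from h import *
bot.grip(0.0)
p,R,d=pose(0,.055,1,z=.2); bot.move_to(p,R)
p,R,d=pose(0,.055,1); bot.movel(p,velocity=.12)
print(bot.read_finger_gap(),bot.read_eef_pos(),p,bot.read_ft_force())
c=bot.camera("side"); cv2.imwrite("pics/side4.png",cv2.resize(c["img"][180:360,120:340,::-1],None,fx=3.2,fy=3.2))
f0=bot.read_ft_force()
q,R,d=pose(0,.012,1)
hit=bot.movel(q,velocity=.03,stop_force=2.5)
e=bot.read_eef_pos(); print(hit,e,"offset at contact",.055-np.dot((e-p)[:2],d),bot.read_ft_force()-f0,bot.read_clock())
c=bot.camera("side"); cv2.imwrite("pics/side5.png",cv2.resize(c["img"][180:360,120:340,::-1],None,fx=3.2,fy=3.2))
```

```text
0.00018028343990002683 [0.40278243 0.25899796 0.04555439] [0.40240801 0.25879679 0.045     ] [-1.07569318 -0.42299952 -0.30413617]
True [0.43052896 0.27641887 0.04472362] offset at contact 0.021813805603915312 [-3.23901213 -1.60999302  2.26016692] 14.9917
```

View pics/side5.png

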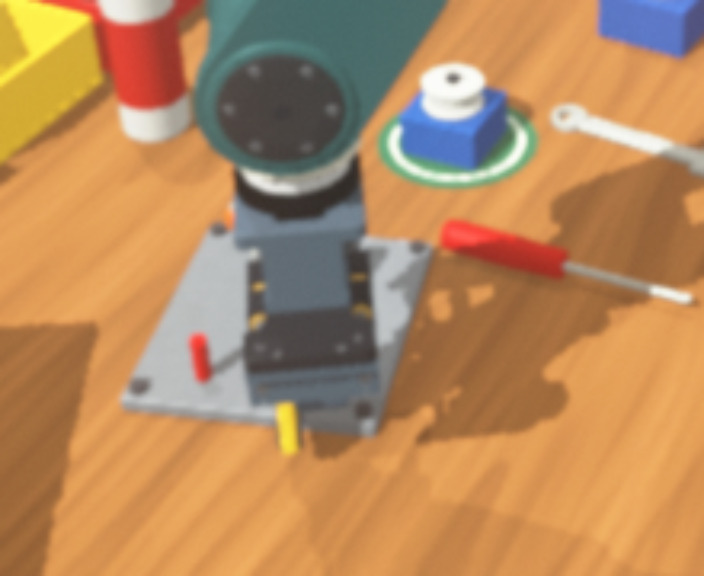

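Contact came at an offset of 21.8 mm against a predicted 21 mm, so the geometry agrees. I'll follow the arc and watch the force.

Run:
```python
from h import *
f0=np.array([-1.07,-.42,-.3])
for th in (.1,.2,.3,.36,.42,.48,.52):
    p,R,d=pose(th,.0215,1); bot.movel(p,R,velocity=.04)
    f=bot.read_ft_force()-f0; print(th,"F",round(-f[:2]@d,2),f.round(1),(bot.read_eef_pos()-p).round(4),round(bot.read_clock(),2))
for th in (.54,.56,.57,.58):
    p,R,d=pose(th,.0215,1); hit=bot.movel(p,R,velocity=.02,stop_force=6)
    f=bot.read_ft_force()-f0; F=-f[:2]@d; print(th,hit,"F",round(F,2),f.round(1),(bot.read_eef_pos()-p).round(4),round(bot.read_clock(),2))
    if hit or F>14: break
c=bot.camera("side"); cv2.imwrite("pics/side6.png",cv2.resize(c["img"][180:360,120:340,::-1],None,fx=3.2,fy=3.2))
c=bot.camera("top"); cv2.imwrite("pics/top6.png",c["img"][:,:,::-1])
c=bot.camera("wrist"); cv2.imwrite("pics/wrist6.png",c["img"][:,:,::-1])
```

```text
0.1 F 3.93 [-3.5 -1.8 -2.1] [-0.0008 -0.0004 -0.0005] 15.54
0.2 F 3.1 [-3.7  1.  -3.1] [-0.0006 -0.0003 -0.0004] 16.02
0.3 F 0.78 [-0.8  0.1 -1.2] [ 0.0001 -0.      0.    ] 16.51
0.36 F 6.04 [-6.2  0.4  0.6] [-0.0003 -0.0001  0.    ] 16.86
0.42 F 5.64 [-6.   2.4  1.1] [-0.0004 -0.0001 -0.0001] 17.21
0.48 F 6.14 [-6.3  1.9 -0.2] [-0.0005 -0.     -0.0001] 17.56
0.52 F 6.83 [-6.9  2.9 -1.2] [-0.0006  0.     -0.0001] 17.84
0.54 False F 6.7 [-6.8  2.7 -0.6] [-0.0006  0.0001 -0.0001] 18.12
0.56 False F 7.64 [-7.6  3.7  0.2] [-0.0006  0.0001 -0.    ] 18.41
0.57 False F 7.32 [-7.3  4.4 -1.3] [-0.0007  0.0002 -0.0001] 18.66
0.58 False F 7.3 [-7.2  5.2  0.6] [-0.0007  0.0002 -0.0001] 18.91
```

View pics/side6.png

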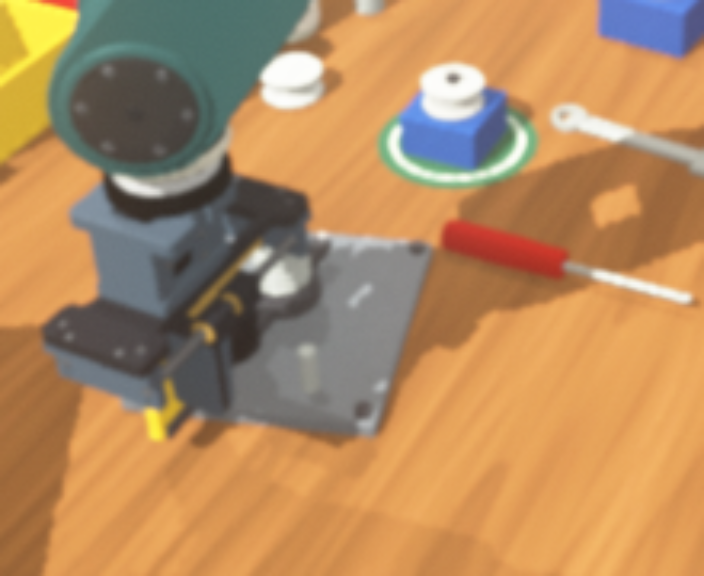

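View pics/wrist6.png

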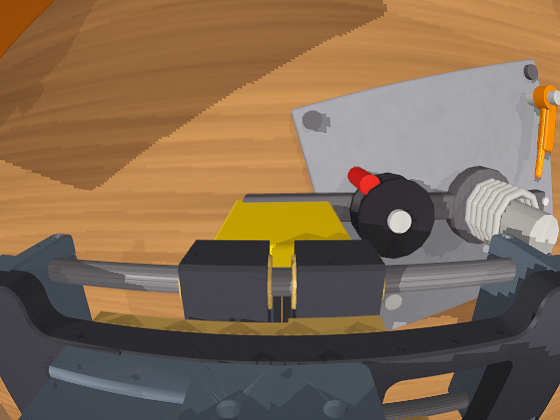

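View pics/top6.png

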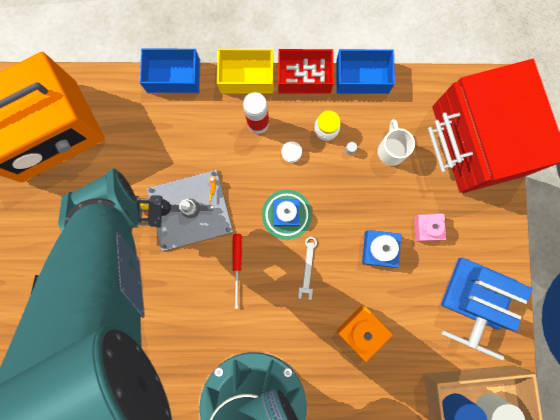

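The brief force dip near 0.30 and the recovery by 0.36 mark the click. The wrist view shows the fingers on the paddle, the arm almost at the red post (362,180) and the pawl lying down (545,130). A last numeric check on the idler and steadiness, then I hand in.

Run:
```python
from h import *
bot.dwell(.5)
print(bot.read_eef_pos(),np.abs(bot.read_qd()).max(),bot.read_ft_force())
t=bot.camera("top");h=hsv(t)
m=cv2.inRange(h,(100,120,60),(125,255,255)); b=np.zeros_like(m); b[185:245,258:316]=m[185:245,258:316]
c=max(cv2.findContours(b,cv2.RETR_EXTERNAL,cv2.CHAIN_APPROX_NONE)[0],key=len); x,y,w,hh=cv2.boundingRect(c)
print((x,y,w,hh), "centre (z=.04)",onplane(t,x+(w-1)/2,y+(hh-1)/2,.04).round(4),"disc .5095 -.0845")
t0=np.load("top.npy",allow_pickle=True).item()
for n,lo,hi,reg in(("can",(0,200,100),(4,255,255),(110,135,240,275)),("jar",(25,150,120),(34,255,255),(105,140,310,345)),("driver",(0,200,100),(4,255,255),(230,275,228,245))):
    o=[]
    for im in(t0,t):
        mm=cv2.inRange(hsv(im),lo,hi)[reg[0]:reg[1],reg[2]:reg[3]]; ys,xs=np.nonzero(mm); o.append((round(xs.mean(),1),round(ys.mean(),1)))
    print(n,o)
print(bot.read_clock())
```

```text
[0.49966835 0.30861428 0.04495034] 0.0017484644417271652 [-8.18835815  4.48735028 -2.61065377]
(273, 199, 27, 28) centre (z=.04) [ 0.5093 -0.0825  0.04  ] disc .5095 -.0845
can [(np.float64(17.8), np.float64(13.3)), (np.float64(17.8), np.float64(13.3))]
jar [(np.float64(18.6), np.float64(16.1)), (np.float64(18.6), np.float64(16.1))]
driver [(np.float64(8.6), np.float64(21.5)), (np.float64(8.6), np.float64(21.8))]
19.6083
```

Run:
```python
from rig import bot
bot.job_done(); print(bot.read_clock(), bot.read_ft_force())
```

```text
the job is handed in; nothing more can be done
the job is handed in; nothing more can be done
```

I slid the small blue idler block onto the green disc, then pushed the paddle past the click. I handed in at about 19.6 s with the shut fingers still holding the paddle just short of the red stop; no verdict was given.

- **Idler block:** in the last top view its centre was about 2 mm from the disc centre. It stood flat after I let it go, and nothing has touched it since.
- **Tensioner arm:** it is at about 0.58 rad, worked out from the fingers' path; I had no direct reading of the joint. The push force dipped near 0.30 rad and was back up by 0.36 rad, which fits the click. The wrist view shows the pawl lying down and the arm almost at the red post.
- **Holding push:** it was about 7 N and steady at the last check, with the joints practically still. There was also a sideways force of about 4.5–5 N, probably friction on the paddle face.
- **Bystanders:** the spray can, grease jar and screwdriver measured unmoved, to within 0.3 pixel. The mug, wrench, spare pulley and socket I checked only by eye, and they looked unmoved.

No check failed or disagreed.

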